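Load the cell magazine of a pack-assembly fixture

TASK

Load the three 50 mm flat cells from the tray into the leaning spring-fed magazine: the two thick ones first, then the thin one on top, raised faces up. Push each cell in turn straight down against the sprung follower until it snaps under the two catches and stays there, then let go. Leave the small cell and the flux jar where they stand in the tray, and do not disturb the solder spool or touch the iron stand.

Things in the scene. Friction and masses are not known exactly. Their poses are not given: they have to be found in the camera images.
- magazine: spring-fed magazine fixed to the bench: an aluminium foot plate 130 x 90 x 8 mm (from 50 mm in front of its origin to 80 mm behind, along its x) carrying a cage that leans 30 degrees. Origin: on the bench surface; z up. The cage leans towards the magazine's own -x, roughly towards the robot
- cage: the leaning cage. Origin: centre of the top of its 90 x 60 x 6 mm base plate, at (20, 0, 35) mm in the magazine's frame, turned -30 degrees about the magazine's y. Its z is the loading axis, up and out of the mouth, 30 degrees from vertical, leaning towards the magazine's -x; its y is level. Its two sides along +y and -y are open all the way down, so fingers holding a cell there pass
- rod_tips (a point): point on the cage's axis level with the tips of its four polished steel rods, 109 mm up from the cage's origin. The rods, 6 mm thick, stand 29.5 mm from the axis (room for 53 mm), at 40 degrees either side of cage +x and -x, leaving 39 mm between them on the open +y and -y sides; straight up to 92 mm, then flaring outward as a lead-in
- catch_front (a point): brass spring catch on the robot side (cage -x) of the cage, 12 mm wide. The point is the inner edge of its flat underside, 21.5 mm from the axis, 80 mm up. Its top slopes (to 93 mm up), so a cell pushed down the axis spreads it (two catches: 1 to 3 N in all); it snaps back over the rim once the cell's 50 mm body is wholly below it. Its bracket reaches 45 mm from the axis, 84 mm up
- catch_back (a point): brass spring catch on the far side (cage +x) of the cage, 12 mm wide; same as catch_front, mirrored. The point is the inner edge of its flat underside
- mouth (a point): point on the cage's axis level with the undersides of the catches (80 mm up the axis from the cage's origin)
- follower (a joint): travel in m of the white sprung follower disc (48 mm across, 6 mm thick) down the cage's axis: 0 = empty, its top 2 mm below the undersides of the catches; 0.014 with one thick cell caught, 0.032 with two, 0.042 with the thin one caught on top; stop at 0.058. Spring 3 N at 0 plus 100 N/m.
- follower_top (a point): centre of the follower's top face
- tray: grey tray 190 x 190 mm fixed on the bench, floor 3 mm thick, rim 4 mm wide and 8 mm high. Origin: centre of its underside. The four cells lie flat on its floor, raised faces up, in no fixed order.
- cell_a: thick flat steel cell: 50 mm across, main body 16 mm thick, with a raised face on top, 35 mm across and 2 mm high (18 mm overall). About 100 g. Origin: centre of its underside, z towards the raised face
- cell_b: second thick cell, same as cell_a
- thin_cell: thin flat steel cell: 50 mm across, main body 10 mm thick, raised face 35 mm across and 2 mm high (12 mm overall). About 65 g. Origin: centre of its underside, z towards the raised face
- small_cell: small flat cell that does not belong in the magazine: 34 mm across, main body 16 mm, raised face 2 mm high. Stays in the tray. Origin: centre of its underside
- spool: white solder spool standing on the bench, 52 mm across, 40 mm high. Origin: centre of its underside
- iron_stand: black soldering-iron stand fixed to the bench: foot 100 x 50 x 22 mm, with an upright and a slanting wire holder up to 135 mm high. Origin: centre of its underside
- flux_jar: amber glass jar with a black lid standing amid the cells in the tray, 28 mm across, 50 mm high. Origin: centre of its underside
Not all that is in view belongs to the job. What is shaped like the thin_cell but purple or turquoise is not meant.

How it is judged:
By the outcome, as a careful person would: the job done as asked, in the order asked, and still so for the second after the job is handed in, with the robot touching nothing.
It also fails if it takes over 72 s, if anything falls off the work surface, if the arm or the gripper's body presses on something with over 40 N, if the wrist force passes 120 N, or if a joint passes its speed limit or range.

ROBOT

A 7-joint arm with a two-finger parallel gripper is mounted at the origin on the work surface. World frame = base frame: x ahead of the robot, y to its left, z up, the work surface at z = 0. Lengths are in mm, angles in rad, forces in N, time in s.
With the tool pointing down it reaches from about 400 to 850 mm from the base axis. Payload 4.5 kg.
Tool frame: the origin (TCP) lies between the finger pads; the fingertips stand 8 mm ahead of it and the grasp point (between the pads) lies 11 mm behind it; x points along the fingers, z is the direction in which the jaws open and shut, and the axes are right-handed (so a half turn about x gives the same grasp; the last joint's range is limited). The gripper opens to 88 mm and grips with 3 to 60 N. Pads are 18 mm wide; open, the fingers measure 123 mm over their backs; the gripper's body (75 mm by 187 mm) begins 45 mm behind the grasp point.
Start: joints at [-1.159, 0.689, -0.195, 1.565, 0.157, 0.902, -0.215], TCP at [230.53, 580.955, 246.743] pointing down, gripper open.
Joint ranges: [-3.01, 3.01], [-0.46, 2.08], [-1.47, 1.51], [0.13, 2.56], [-1, 4.14], [0.04, 2.09], [-2.66, 2.66]. Speed limits (rad/s): [2.57, 2.57, 3.14, 3.14, 3.14, 3.14, 3.14].

INTERFACE

Orientations are given as a 3x3 rotation matrix whose columns are the frame's x, y, z axes.
In Python, from bench import readout, vision, ctrl, nets gives the robot as it stands. The module is installed in compiled form; this text tells all that it offers.
- The arm moves only by the tool servo_tool, never from a script. Its argument "targets" is one flat list of numbers, 5 for each row, row after row: the shift along the tool's x, y, z in mm, then the turn about the tool's x in rad, then the finger opening in mm, from 0 to 88.1. A call has 1 to 20 rows; each row is the pose to reach, as a shift and turn from the pose commanded when the call began, along the tool's axes at that moment; what a row does not reach only later rows make up. A row lasts 1/10 s, in which the tool goes at most 50 mm and 8.59 degrees, less where a joint would pass 70% of its speed; a pose out of reach is approached as far as the arm can. A call with a gripper value outside its range is refused whole. The fingers move at their own pace and stop on an object; "force" is the grip in N (left out, the last holds). Time passes only in rows, so rows that repeat a pose let the fingers close. It gives the time, the measured TCP pose, the force and the opening at its end, in the units of the state.
- readout.get_obs(): the state, without advancing time (a new reading comes with each control period).
- vision.capture(name): name is "scene" or "top" or "wrist"; returns a dict with "pixels" (384x512x3 uint8, blue, green, red), "fx", "fy", "cx", "cy" (pixels), "R" (3x3) and "t" (3): a world point X has camera coordinates R X + t; the wrist camera has in their place "tool_from_camera" (4x4, takes a point from camera to tool coordinates, whose origin is the TCP and whose axes are the tool frame's). Camera axes: x right, y down, z forward; pixel columns grow to the right and rows downward; lengths in mm; the calibration is good to about 2 mm. A picture is of the moment at which its call begins: read the wrist's pose just before it. There is no depth.
- ctrl.hand_in(): hands the job in, once; it reports no verdict.
Trained networks look in a picture, given as the dict that the camera call returned (one of the last four; its "shot" number tells which), for a name from the list of things; names that differ only in an ending like _2 or _b are one class to them, and where a whole thing is asked for, a point or a joint stands for the part that bears it (a point fixed in the world has none). Each returns a list of dicts, best first, with "confidence" (0 to 1); they miss things now and then, are a little off and sometimes report something else, mostly with a low value. They report only what shows in the picture. A call takes as long as a camera call. They do not tell look-alikes from the thing itself.
- nets.look_for(name, picture): "xy" ([column, row] in pixels, amid what is visible of it).
- nets.cut_out(name, picture): "region" (384x512 bool, what is visible of it) and "xy" ([column, row] in pixels, amid what is visible of it).
The state is a dict: "clock": time; "joints": joint angles; "joint_vel": joint speeds; "joint_efforts": joint torques, N m; "tcp_pos": TCP position; "ee_rot": TCP orientation; "wrist_force": force on the tool from outside, world axes, zero at the start; "wrist_torque": the same for the moment, N m; "grip_width": opening from 0.0 (shut) to 1.0 (fully open).
Only numpy, scipy, OpenCV 4.12 (cv2) and the standard library are available. Lean on these libraries where they do the work, as an engineer would, in place of code of your own. Each camera call takes 0.05 s, during which the arm holds its last target. There are 200 camera calls.

## Working session

There is one attempt and no reset: what is moved stays moved. The work goes in short steps, Python scripts to look and compute and a tool call to move; the robot and the scene stay as the last step left them, time stands still between calls to the robot, and variables do not carry over. Pictures are saved under pics/ and viewed, about 8 in all and at most 12, crops included, and the job is handed in when it is done.

Besides the shell and the picture viewer there is one more tool, called after "Call:" in YAML: its name, and indented under it one key for each argument. servo_tool: Moves the arm, as the interface text tells. Its arguments: {"type":"object","properties":{"targets":{"type":"array"},"force":{"type":"number"}},"required":["targets"]}

```bash
mkdir -p pics; cat > h.py <<'E'
import numpy as np, cv2
from bench import readout, vision, ctrl, nets
def ray(p,uv):
    d=np.array([(uv[0]-p['cx'])/p['fx'],(uv[1]-p['cy'])/p['fy'],1.])
    if 'R' in p:
        R=np.array(p['R']);t=np.array(p['t']); return -R.T@t, R.T@d
    T=p['W']; return T[:3,3], T[:3,:3]@d
def onz(p,uv,z):
    c,d=ray(p,uv); return c+d*(z-c[2])/d[2]
def proj(p,X):
    if 'R' in p: c=np.array(p['R'])@X+np.array(p['t'])
    else: c=np.linalg.inv(p['W'])[:3]@np.append(X,1)
    return np.array([p['fx']*c[0]/c[2]+p['cx'],p['fy']*c[1]/c[2]+p['cy']])
def cap(n):
    o=readout.get_obs(); p=vision.capture(n)
    if n=='wrist':
        W=np.eye(4);W[:3,:3]=o['ee_rot'];W[:3,3]=o['tcp_pos'];p['W']=W@np.array(p['tool_from_camera'])
    return p
E
python3 - <<'E'
from h import *
np.set_printoptions(precision=3,suppress=True)
o=readout.get_obs();print(o)
for n in ['scene','top']:
    p=cap(n); cv2.imwrite(f'pics/{n}0.png',p['pixels']); c,d=ray(p,(256,192));print(n,c,d,p['fx'])
    for k in ['magazine','cage','tray','cell_a','thin_cell','small_cell','spool','iron_stand','flux_jar','follower','catch_front','rod_tips','mouth']:
        r=nets.look_for(k,p); print(k,[(np.round(q['xy'],1),round(q['confidence'],2),np.round(onz(p,q['xy'],20)[:2])) for q in r[:5]])
a=cv2.imread('pics/scene0.png');b=cv2.imread('pics/top0.png')
cv2.imwrite('pics/both.png',cv2.resize(np.vstack([a,b]),(768,1152)))
cv2.imwrite('pics/t2.png',cv2.resize(b,(800,600)));cv2.imwrite('pics/s2.png',cv2.resize(a,(800,600)))
E
```

```text
{'clock': 0.0, 'joints': array([-1.159,  0.69 , -0.194,  1.566,  0.157,  0.902, -0.215]), 'joint_vel': array([-0.   , -0.001,  0.001, -0.002,  0.002,  0.001,  0.001]), 'joint_efforts': array([  0.   , -52.756,  -1.267, -15.343,  -0.053,   0.006,   0.   ]), 'tcp_pos': array([230.378, 580.349, 245.925]), 'ee_rot': array([[-0.001, -0.929,  0.369],
       [-0.002,  0.369,  0.929],
       [-1.   , -0.   , -0.002]]), 'wrist_force': array([ 0.492,  0.097, -0.388]), 'wrist_torque': array([-0.032,  0.065, -0.029]), 'grip_width': 1.0001066152646223}
scene [1225.281   78.302  752.625] [-0.705 -0.063 -0.706] 493.9823143010518
magazine [(array([158.3, 205.2]), 0.74, array([ 545., -184.]))]
cage [(array([156.3, 184.5]), 0.69, array([ 485., -202.]))]
tray [(array([344.1, 219.2]), 0.97, array([558., 194.])), (array([152.2, 185.4]), 0.69, array([ 488., -210.]))]
cell_a [(array([356.8, 185.8]), 0.95, array([461., 225.])), (array([314.3, 196.2]), 0.63, array([498., 135.]))]
thin_cell [(array([335.4, 314.9]), 0.72, array([776., 169.])), (array([247.1, 215. ]), 0.67, array([560.,   0.])), (array([328.9, 
[... 1192 characters left out ...]
231.6]), 0.69, array([550.,   5.])), (array([180.5, 216.7]), 0.6, array([583., 158.])), (array([330. , 233.4]), 0.29, array([ 547., -190.]))]
small_cell [(array([143.7, 225.9]), 0.46, array([561., 242.]))]
spool [(array([251.2, 277.8]), 0.76, array([445.,  -6.])), (array([326.7, 233. ]), 0.64, array([ 548., -182.]))]
iron_stand [(array([248.1, 174.4]), 0.83, array([686.,   2.]))]
flux_jar [(array([177.6, 217.4]), 0.28, array([582., 165.]))]
follower [(array([333.1, 241.3]), 0.68, array([ 529., -196.]))]
catch_front [(array([332.6, 231.4]), 0.58, array([ 552., -196.]))]
rod_tips [(array([333.1, 233.5]), 0.81, array([ 547., -197.]))]
mouth [(array([332. , 231.8]), 0.71, array([ 551., -195.]))]
```

View pics/t2.png

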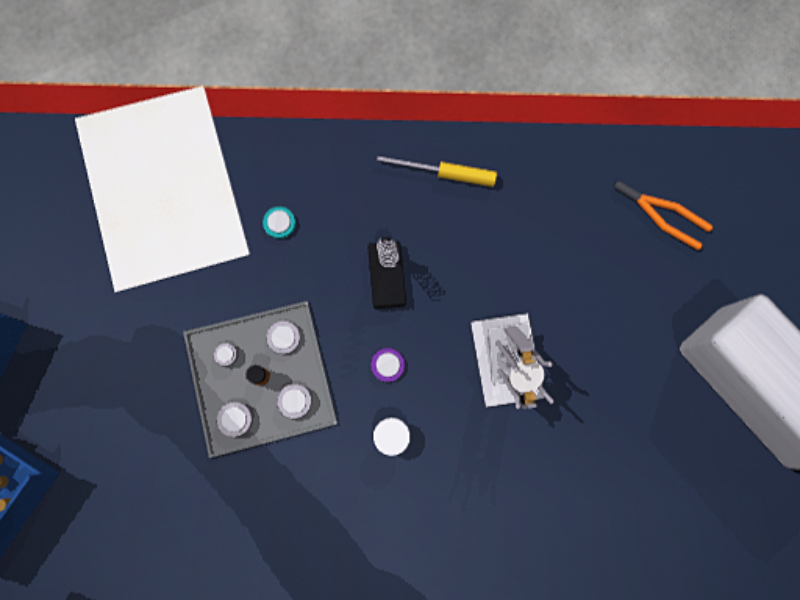

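View pics/s2.png

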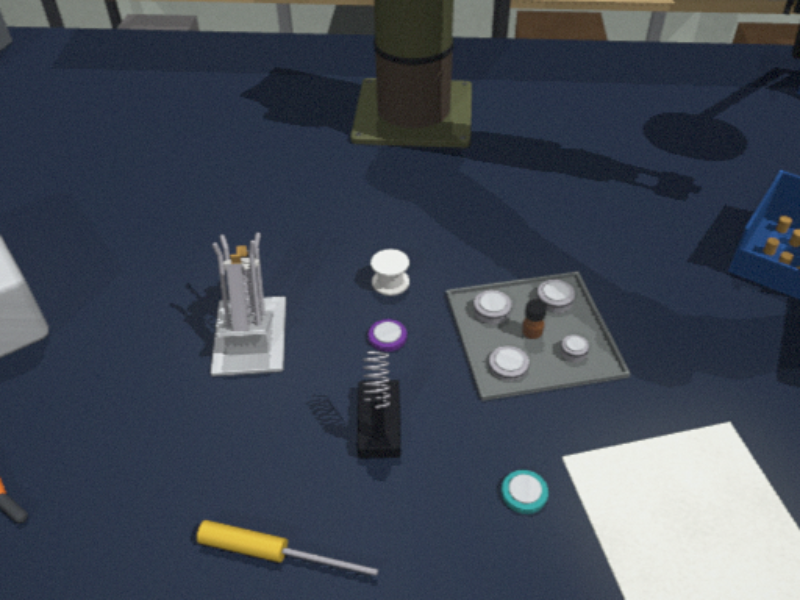

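The top picture (800 px scale) shows three large cells in the tray at (283,337), (294,401) and (234,419). The small cell is at (225,353), the jar at (257,375) and the magazine at (505,360). The look-alikes on the bench are purple at (388,365) and turquoise at (279,222). Next I'll look at the tray with the wrist camera.

Call:
servo_tool:
  targets: [-40, -200, -120, -0.25, 88, -80, -413, -255, -0.53, 88, -80, -413, -255, -0.53, 88, -80, -413, -255, -0.53, 88, -80, -413, -255, -0.53, 88, -80, -413, -255, -0.53, 88, -80, -413, -255, -0.53, 88, -80, -413, -255, -0.53, 88, -80, -413, -255, -0.53, 88, -80, -413, -255, -0.53, 88, -80, -413, -255, -0.53, 88, -80, -413, -255, -0.53, 88, -80, -413, -255, -0.53, 88, -80, -413, -255, -0.53, 88]

```text
clock: 2.8
tcp_pos: [519.3, 193.4, 326.7]
ee_rot: [[-0.001, -0.988, -0.155], [0.001, -0.155, 0.988], [-1.0, 0.001, 0.001]]
wrist_force: [-0.3, -0.1, -0.1]
grip_width: 1.0
```

```bash
python3 - <<'E'
from h import *
np.set_printoptions(precision=3,suppress=True)
o=readout.get_obs();print(o['clock'],o['tcp_pos'],o['ee_rot'],o['joints'])
p=cap('wrist'); print(p['fx'],p['tool_from_camera'])
for k in ['tray','cell_a','thin_cell','small_cell','flux_jar']:
    for q in nets.cut_out(k,p)[:5]:
        ys,xs=np.nonzero(q['region']); (c,r)=cv2.minEnclosingCircle(np.c_[xs,ys].astype(np.float32))
        print(k,np.round(q['xy'],1),round(q['confidence'],2),onz(p,q['xy'],17)[:2],'circ',c,r)
a=p['pixels'];cv2.imwrite('pics/w1.png',cv2.resize(a,(800,600)))
E
```

```text
2.8 [519.27  193.365 326.659] [[-0.001 -0.988 -0.155]
 [ 0.001 -0.155  0.988]
 [-1.     0.001  0.001]] [-0.19   0.521 -0.406  1.667  0.234  1.002  1.052]
271.75060248307216 [[   0.001   -0.285    0.958 -138.293]
 [  -0.      -0.958   -0.285   74.342]
 [   1.      -0.      -0.001    0.515]
 [   0.       0.       0.       1.   ]]
tray [255.6 149.9] 0.83 [512.529 194.673] circ (252.2211151123047, 150.9900360107422) 78.41219329833984
tray [ 18.9 141. ] 0.25 [ 557.976 -190.128] circ (15.0, 139.0) 38.07896423339844
cell_a [222.  130.8] 0.74 [490.343 136.108] circ (222.62203979492188, 131.65354919433594) 15.768192291259766
cell_a [275.1 126.3] 0.7 [470.042 219.784] circ (276.71234130859375, 123.5753402709961) 16.448532104492188
thin_cell [137.  150.9] 0.9 [544.469   1.25 ] circ (139.34483337402344, 150.39654541015625) 16.139585494995117
thin_cell [222.5 269.8] 0.58 [746.307 168.241] circ (224.0, 270.0) 10.049975395202637
small_cell [275.2 181. ] 0.55 [559.889 236.014] circ (278.0, 180.9736785888672) 10.794873237609863
flux_jar [249.4 158.8] 0.87 [528.806 186.777] circ (251.5, 160.5) 10.606701850891113
```

View pics/w1.png

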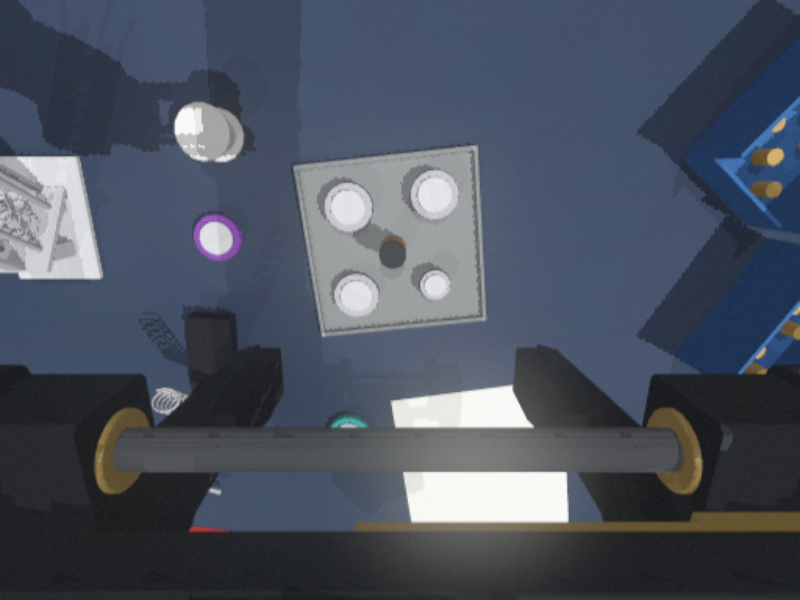

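Wrist view (800 px): tray cells at (348,207), (434,194), (356,295); the small cell is at (435,284) and the jar at (392,250). The fingers are at the bottom. To tell thin from thick, I'll use an enlarged oblique crop.

```bash
python3 - <<'E'
from h import *
a=cv2.imread('pics/scene0.png')
c1=cv2.resize(a[165:260,280:405],None,fx=6,fy=6,interpolation=cv2.INTER_CUBIC)[:, :750]
cv2.imwrite('pics/crop1.png',c1)
c2=cv2.resize(a[140:250,120:195],None,fx=5.4,fy=5.4,interpolation=cv2.INTER_CUBIC)
b=cv2.imread('pics/top0.png'); c3=cv2.resize(b[190:270,290:370],None,fx=5,fy=5,interpolation=cv2.INTER_CUBIC)
h=max(c2.shape[0],c3.shape[0]); f=lambda c:cv2.copyMakeBorder(c,0,h-c.shape[0],0,0,0)
cv2.imwrite('pics/crop2.png',np.hstack([f(c2),f(c3)]))
E
```

```text
(no output)
```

View pics/crop1.png

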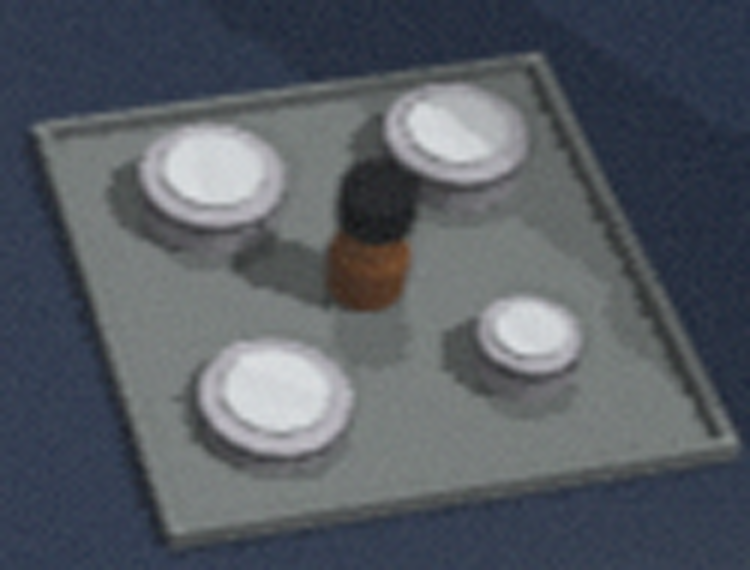

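View pics/crop2.png

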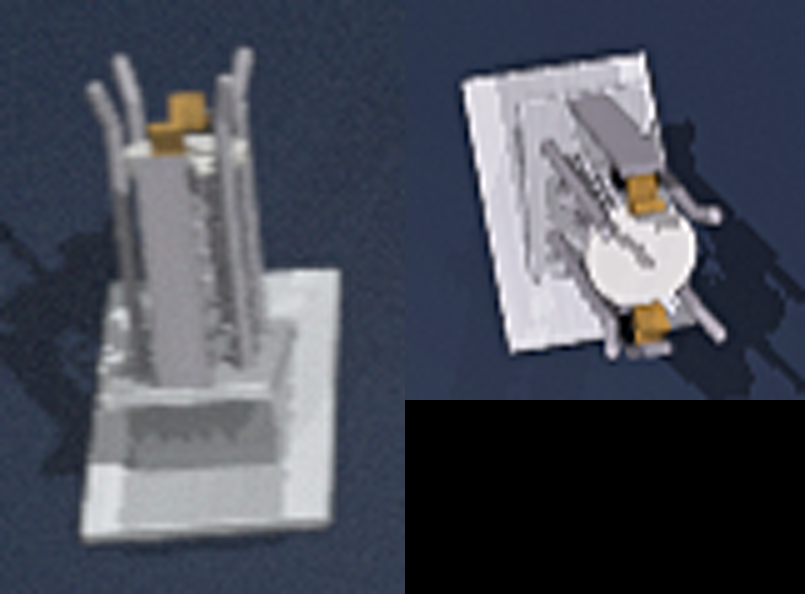

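In crop 1 the near cell (275,398) has the low side, so it is the thin one (world ~583,158). The cells at (210,175) and (455,135) are thick (~492,136 and ~467,228). Crop 2 shows the magazine's rods flaring at the tips and its foot corners. Next is a wrist view over the magazine.

Call:
servo_tool:
  targets: [20, 15, -385, 0, 88, 20, 15, -385, 0, 88, 20, 15, -385, 0, 88, 20, 15, -385, 0, 88, 20, 15, -385, 0, 88, 20, 15, -385, 0, 88, 20, 15, -385, 0, 88, 20, 15, -385, 0, 88, 20, 15, -385, 0, 88, 20, 15, -385, 0, 88, 20, 15, -385, 0, 88, 20, 15, -385, 0, 88]

```text
clock: 4.3
tcp_pos: [564.2, -189.0, 307.0]
ee_rot: [[0.0, -0.988, -0.155], [0.001, -0.155, 0.988], [-1.0, -0.001, 0.001]]
wrist_force: [0.0, -0.3, 0.4]
grip_width: 1.0
```

```bash
cat > mag.py <<'E'
from h import *
from scipy.optimize import least_squares
np.set_printoptions(precision=2,suppress=True)
s30,c30=.5,3**.5/2
def Rz(a): return np.array([[np.cos(a),-np.sin(a),0],[np.sin(a),np.cos(a),0],[0,0,1]])
def cage(X): # cage->mag
    return np.array([20,0,35])+np.array([c30*X[0]-s30*X[2],X[1],s30*X[0]+c30*X[2]])
def w(q,X): return Rz(q[2])@X+np.array([q[0],q[1],0])
P={'fl':np.array([80,45,8.]),'fr':np.array([80,-45,8.]),'nl':np.array([-50,45,8.]),'nr':np.array([-50,-45,8.]),
'mouth':cage((0,0,80)),'rod_tips':cage((0,0,109)),'catch_front':cage((-21.5,0,80)),'catch_back':cage((21.5,0,80)),'follower_top':cage((0,0,78))}
E
python3 - <<'E'
from mag import *
t=cap('top');s=cap('scene');p=cap('wrist')
print(readout.get_obs()['tcp_pos'],readout.get_obs()['joints'])
cv2.imwrite('pics/w2.png',cv2.resize(p['pixels'],(800,600)))
import pickle; pickle.dump((t,s,p),open('mag.pkl','wb'))
for k in ['mouth','rod_tips','catch_front','catch_back','follower_top','magazine']:
    for n,c in (('top',t),('scene',s),('wrist',p)):
        print(k,n,[(np.round(q['xy'],1),round(q['confidence'],2)) for q in nets.look_for(k,c)[:3]])
E
```

```text
[ 564.12 -190.02  306.95] [ 0.47  0.6  -0.39  1.58  0.25  1.02  1.74]
mouth top [(array([330.2, 236.1]), 0.72), (array([187.7, 257.8]), 0.62), (array([324. , 236.4]), 0.54)]
mouth scene [(array([154.7, 186. ]), 0.55)]
mouth wrist []
rod_tips top [(array([328.3, 237.4]), 0.68)]
rod_tips scene [(array([152.7, 188.1]), 0.7)]
rod_tips wrist [(array([260.5, 147.4]), 0.92)]
catch_front top [(array([332.1, 235.9]), 0.76)]
catch_front scene [(array([154.6, 186.7]), 0.88)]
catch_front wrist [(array([261.1, 147.8]), 0.72)]
catch_back top [(array([325.9, 236.3]), 0.72)]
catch_back scene [(array([158.3, 189.1]), 0.84)]
catch_back wrist [(array([257.7, 150.2]), 0.73)]
follower_top top [(array([337.1, 243.1]), 0.69)]
follower_top scene [(array([159.8, 167.4]), 0.47)]
follower_top wrist [(array([262.2, 133.3]), 0.9)]
magazine top [(array([324.8, 237.6]), 0.91), (array([328.9, 237.2]), 0.4)]
magazine scene [(array([156. , 206.3]), 0.75)]
magazine wrist [(array([260.4, 145.7]), 0.93), (array([494.9, 166.6]), 0.61)]
```

View pics/w2.png

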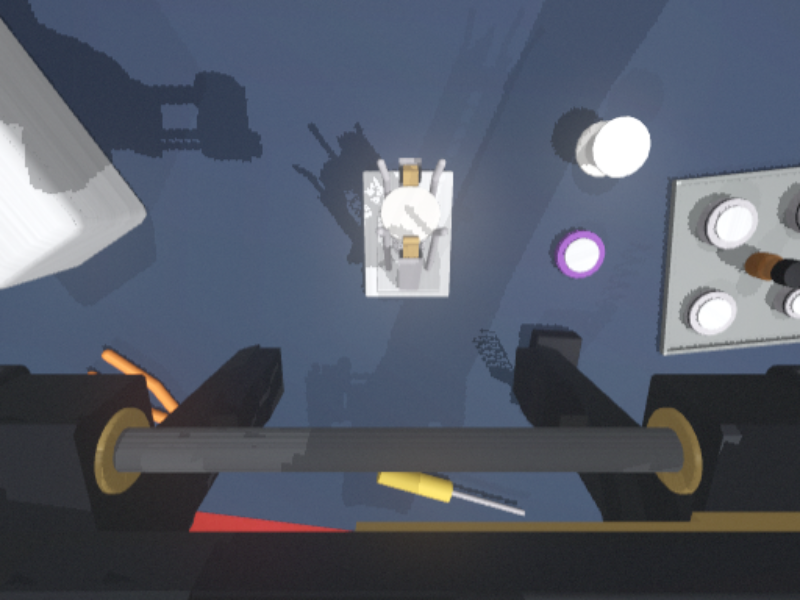

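Wrist view (800 px): foot plate corners (362,172), (453,172), (450,297) and (365,297), follower at (410,213), and brass catches at (410,173) and (411,247). I'll fit the magazine pose.

```bash
cat > fit.py <<'E'
from mag import *
import pickle
t,s,p=pickle.load(open('mag.pkl','rb'))
obs=[(t,'fl',(301.4,206.4)),(t,'fr',(338,201)),(t,'nl',(311.4,260.4)),
(s,'fr',(135.2,238)),(s,'fl',(181.1,235.5)),(s,'nl',(182.6,190)),
(p,'nr',(231.7,110.1)),(p,'nl',(290,110)),(p,'fl',(288,190)),(p,'fr',(233.6,190)),(p,'follower_top',(262.4,136.5))]
def sub(c,u):
    g=cv2.cvtColor(c['pixels'],cv2.COLOR_BGR2GRAY)
    r=cv2.cornerSubPix(g,np.array([[u]],np.float32),(3,3),(-1,-1),(3,30,.01))[0,0]
    return r if np.hypot(*(r-u))<2.5 else np.array(u)
obs=[(c,k,sub(c,u) if k!='follower_top' else np.array(u)) for c,k,u in obs]
f=lambda q,o:np.concatenate([(proj(c,w(q,P[k]))-u) for c,k,u in o])
for nm,o in (('all',obs),('top',obs[:3]),('scene',obs[3:6]),('wrist',obs[6:])):
    r=least_squares(f,[545,-185,.15],args=(o,),loss='soft_l1'); print(nm,r.x[:2],np.degrees(r.x[2])); print(f(r.x,o).reshape(-1,2).round(1).tolist())
    if nm=='all': q=r.x
for k in P: print(k,w(q,P[k]),proj(p,w(q,P[k]))*1.5625)
E
python3 fit.py
```

```text
all [ 541.84 -182.85] 8.772967443897242
[[0.4, -0.6], [0.1, -0.7], [0.2, 0.3], [-0.2, 0.5], [0.1, 0.1], [0.3, 0.5], [-0.4, -0.3], [0.6, -0.4], [0.6, 0.3], [-0.1, 0.5], [-0.0, -0.9]]
top [ 540.92 -182.13] 8.643382986236892
[[0.2, -0.3], [-0.1, -0.3], [-0.1, 0.7]]
scene [ 540.96 -183.26] 8.93422102640797
[[-0.2, 0.2], [0.1, -0.3], [0.1, 0.2]]
wrist [ 542.22 -182.96] 8.625706775804154
[[-0.4, -0.2], [0.6, -0.1], [0.4, 0.5], [-0.4, 0.7], [-0.1, -0.6]]
fl [ 614.04 -126.17    8.  ] [448.44 296.23]
fr [ 627.76 -215.12    8.  ] [364.84 296.12]
nl [ 485.56 -146.      8.  ] [453.1  170.52]
nr [ 499.28 -234.95    8.  ] [362.11 170.4 ]
mouth [ 522.07 -185.9   104.28] [410.02 210.88]
rod_tips [ 507.74 -188.11  129.4 ] [411.17 194.06]
catch_front [ 503.67 -188.74   93.53] [409.87 186.07]
catch_back [ 540.47 -183.06  115.03] [410.17 236.45]
follower_top [ 523.06 -185.75  102.55] [409.94 211.94]
```

```bash
cat > cells.py <<'E'
from mag import *
import pickle
t,s,p=pickle.load(open('mag.pkl','rb'))
p1=dict(p);W=np.eye(4);W[:3,:3]=[[-.001,-.988,-.155],[.001,-.155,.988],[-1,.001,.001]];W[:3,3]=[519.27,193.37,326.66]
p1['W']=W@np.array(p['tool_from_camera']);p1['pixels']=cv2.resize(cv2.imread('pics/w1.png'),(512,384),interpolation=cv2.INTER_AREA)
t['pixels']=cv2.imread('pics/top0.png');s['pixels']=cv2.imread('pics/scene0.png')
for nm,z,g in (('A',21,(491,136)),('B',21,(468,224)),('thin',15,(583,160)),('small',21,(560,238)),('jar',53,(526,190))):
    for cn,c in (('top',t),('scene',s),('wrist',p1)):
        u=proj(c,np.array([*g,z])); y0,x0=int(u[1])-16,int(u[0])-16
        b=cv2.cvtColor(c['pixels'][y0:y0+33,x0:x0+33],cv2.COLOR_BGR2GRAY)
        m=(b<60) if nm=='jar' else b>np.percentile(b,60)
        m=m.astype(np.uint8)
        if nm!='jar': _,m=cv2.threshold(b,0,1,cv2.THRESH_OTSU)
        n,l,st,ce=cv2.connectedComponentsWithStats(m); k=1+np.argmin(np.hypot(*(ce[1:]-16).T)-0*st[1:,4]+50*(st[1:,4]<15)) if n>1 else 0
        cs,_=cv2.findContours((l==k).astype(np.uint8),0,1); e=cv2.minAreaRect(max(cs,key=cv2.contourArea)); h=cv2.convexHull(max(cs,key=cv2.contourArea))
        cc=np.array(cv2.boundingRect(h)); cc=cc[:2]+(cc[2:]-1)/2+[x0,y0]
        print(nm,cn,cc.round(1),st[k,4],onz(c,cc,z)[:2])
q=[541.7,-182.8,np.radians(8.75)]
for fl in (0,4,8,12):
    r=29.5+fl; print(fl,[ (proj(p,w(q,cage((sx*r*np.cos(.698),sy*r*np.sin(.698),109))))*1.5625).round().tolist() for sx in(-1,1) for sy in (-1,1)])
E
python3 cells.py
```

```text
A top [187.5 256.5] 348 [492.02 138.8 ]
A scene [315.  193.5] 305 [490.73 136.44]
A wrist [222.5 132. ] 714 [491.59 137.63]
B top [149.5 268. ] 343 [465.97 223.24]
B scene [355.5 187. ] 302 [465.74 221.74]
B wrist [277.5 124. ] 703 [465.59 222.7 ]
thin top [181.  215.5] 318 [586.88 157.78]
thin scene [326. 231.] 349 [587.19 157.72]
thin wrist [227.5 189. ] 569 [587.14 157.36]
small top [143.5 226.5] 145 [559.81 241.75]
small scene [368.  220.5] 139 [559.48 240.35]
small wrist [278.  182.5] 251 [560.62 240.78]
jar top [165. 240.] 145 [526.51 185.55]
jar scene [342.5 201. ] 189 [540.2  187.58]
jar wrist [251. 161.] 1089 [525.04 189.44]
0 [[385.0, 166.0], [437.0, 166.0], [385.0, 223.0], [438.0, 223.0]]
4 [[382.0, 162.0], [440.0, 162.0], [381.0, 227.0], [442.0, 227.0]]
8 [[379.0, 158.0], [444.0, 158.0], [378.0, 231.0], [445.0, 231.0]]
12 [[375.0, 155.0], [447.0, 155.0], [374.0, 235.0], [449.0, 235.0]]
```

Pose and cells agree across the cameras within about 2 mm: A (491.5,137.5), B (465.7,222.5), thin (587,157.6), magazine (541.7,−182.8) with yaw 8.75°. The jaw is already parallel to the magazine's y. Going to cell A, tips kept above the tray rim.

Call:
servo_tool:
  targets: [100, 25, 335, 0, 60, 100, 25, 335, 0, 60, 100, 25, 335, 0, 60, 100, 25, 335, 0, 60, 100, 25, 335, 0, 60, 100, 25, 335, 0, 60, 100, 25, 335, 0, 60, 150, 25, 335, 0, 60, 200, 25, 335, 0, 60, 240, 25, 335, 0, 60, 247, 25, 335, 0, 60, 247, 25, 335, 0, 60, 247, 25, 335, 0, 60]
  force: 10

```text
clock: 6.65
tcp_pos: [489.6, 136.5, 61.3]
ee_rot: [[0.003, -0.988, -0.151], [0.001, -0.151, 0.988], [-1.0, -0.003, 0.001]]
wrist_force: [0.4, -0.4, 1.0]
grip_width: 0.682
```

Call:
servo_tool:
  targets: [25, 2, 1, 0, 58, 43, 2, 1, 0, 58, 43, 2, 1, 0, 58, 43, 2, 1, 0, 58, 43, 2, 1, 0, 40, 43, 2, 1, 0, 40, 43, 2, 1, 0, 40, 43, 2, 1, 0, 40, 43, 2, 1, 0, 40]
  force: 12

```text
clock: 7.55
tcp_pos: [487.4, 136.9, 18.2]
ee_rot: [[0.003, -0.989, -0.151], [0.001, -0.151, 0.989], [-1.0, -0.003, 0.0]]
wrist_force: [-0.3, -0.8, 8.2]
grip_width: 0.562
```

```bash
python3 - <<'E'
from h import *
p=cap('wrist');print(readout.get_obs()['grip_width']*88.1,readout.get_obs()['tcp_pos'])
cv2.imwrite('pics/w3.png',cv2.resize(p['pixels'],(800,600)))
E
```

```text
49.61490052953723 [487.36237529 136.91423406  18.25320096]
```

View pics/w3.png

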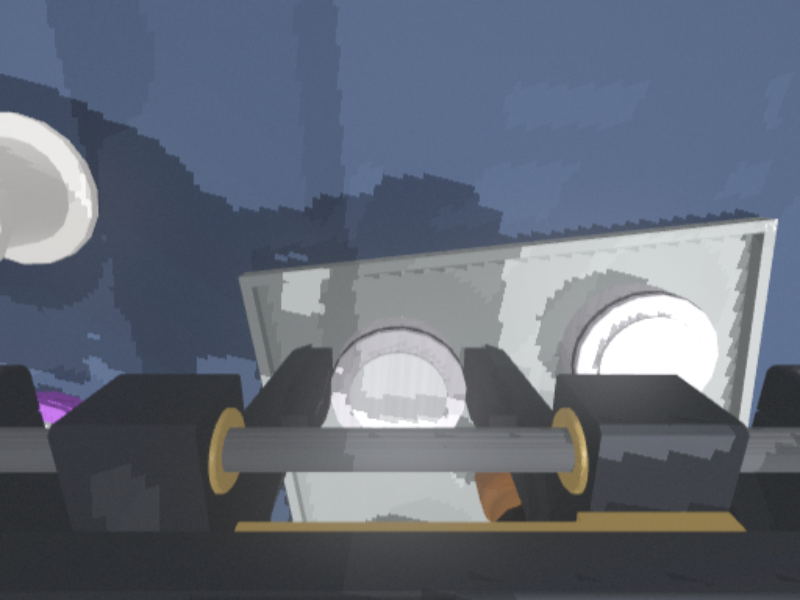

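Picture 7: cell A sits squarely between the pads, centred at about (398,385). Opening reads 49.6 mm. Lifting and carrying it to above the mouth.

Call:
servo_tool:
  targets: [-30, 0, 0, 0, 40, -80, 0, 0, 0, 40, -130, 10, -60, 0, 40, -180, 20, -110, 0, 40, -180, 25, -160, 0, 40, -180, 32, -210, 0, 40, -180, 40, -260, 0, 40, -180, 48.5, -300, 0, 40, -180, 48.5, -324.5, 0, 40, -160, 48.5, -324.5, 0, 40, -145, 48.5, -324.5, 0, 40, -145, 48.5, -324.5, 0, 40, -145, 48.5, -324.5, 0, 40, -145, 48.5, -324.5, 0, 40]
  force: 12

```text
clock: 9.0
tcp_pos: [488.0, -190.8, 162.6]
ee_rot: [[0.001, -0.988, -0.153], [-0.0, -0.153, 0.988], [-1.0, -0.001, -0.0]]
wrist_force: [-0.1, 0.2, -1.2]
grip_width: 0.554
```

Call:
servo_tool:
  targets: [8.7, -5, 0, 0, 40, 17.3, -10, 0, 0, 40, 22, -12.5, 0, 0, 40, 26, -15, 0, 0, 40, 30, -17.5, 0, 0, 40, 34.6, -20, 0, 0, 40, 34.6, -20, 0, 0, 40, 34.6, -20, 0, 0, 40]
  force: 6

```text
clock: 9.8
tcp_pos: [507.2, -188.3, 127.0]
ee_rot: [[-0.0, -0.988, -0.152], [0.0, -0.152, 0.988], [-1.0, 0.0, 0.0]]
wrist_force: [0.9, -0.6, -1.3]
grip_width: 0.563
```

```bash
cat > shot.py <<'E'
import sys
from h import *
n=sys.argv[1];o=readout.get_obs();print(o['clock'],o['tcp_pos'].round(1),o['wrist_force'].round(1),o['grip_width']*88.1)
s=cap('scene');p=cap('wrist');t=cap('top')
a=cv2.resize(s['pixels'][130:220,110:200],(400,400),interpolation=cv2.INTER_CUBIC)
d=cv2.resize(t['pixels'][195:275,285:365],(400,400),interpolation=cv2.INTER_CUBIC)
b=cv2.resize(p['pixels'][150:310,180:340],(400,400),interpolation=cv2.INTER_CUBIC)
cv2.imwrite('pics/%s.png'%n,cv2.resize(np.vstack([np.hstack([a,b])]),(800,400)))
E
python3 shot.py in1
```

```text
9.8 [ 507.2 -188.3  127. ] [ 0.9 -0.6 -1.3] 49.63608131748764
```

View pics/in1.png

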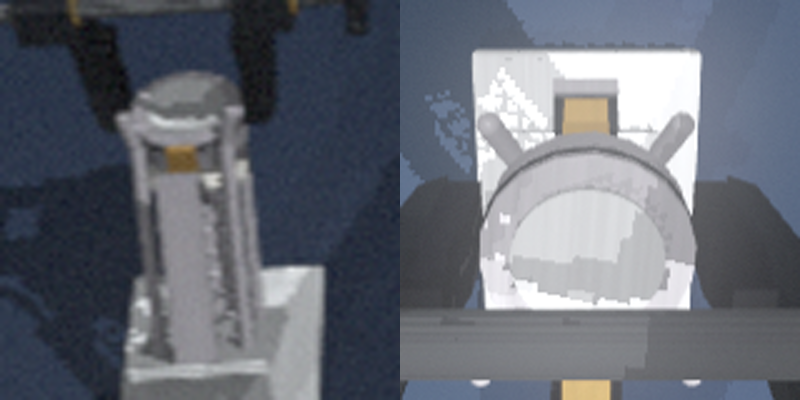

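Picture 8: the cell is centred between the rods, with the front catch visible at (585,115) and no contact force yet. I'll go on down the axis until it touches, with a light grip so the cell can pivot.

Call:
servo_tool:
  targets: [1.7, -1, 0, 0, 40, 3.5, -2, 0, 0, 40, 5.2, -3, 0, 0, 40, 5.2, -3, 0, 0, 40, 5.2, -3, 0, 0, 40]
  force: 4

```text
clock: 10.45
tcp_pos: [509.6, -188.1, 121.7]
ee_rot: [[-0.001, -0.988, -0.151], [-0.0, -0.151, 0.988], [-1.0, 0.001, -0.0]]
wrist_force: [-2.9, -1.6, 0.2]
grip_width: 0.56
```

Call:
servo_tool:
  targets: [1.7, -1, 0, 0, 40, 3.5, -2, 0, 0, 40, 5.2, -3, 0, 0, 40, 5.2, -3, 0, 0, 40, 5.2, -3, 0, 0, 40]
  force: 4

```text
clock: 10.95
tcp_pos: [513.3, -187.5, 116.5]
ee_rot: [[-0.0, -0.988, -0.152], [0.0, -0.152, 0.988], [-1.0, 0.0, 0.0]]
wrist_force: [-2.1, -1.4, -0.3]
grip_width: 0.564
```

Call:
servo_tool:
  targets: [0, 0, 0, 0, 52, 0, 0, 0, 0, 52, 0, 0, 0, 0, 52, 0, 0, 0, 0, 52, 0, 0, 0, 0, 52]
  force: 4

```text
clock: 11.45
tcp_pos: [513.5, -187.2, 116.8]
ee_rot: [[0.001, -0.988, -0.152], [0.0, -0.152, 0.988], [-1.0, -0.001, 0.0]]
wrist_force: [0.1, -0.0, 0.3]
grip_width: 0.592
```

```bash
python3 shot.py in2
```

```text
11.45 [ 513.5 -187.2  116.8] [ 0.1 -0.   0.3] 52.17152590546979
```

View pics/in2.png

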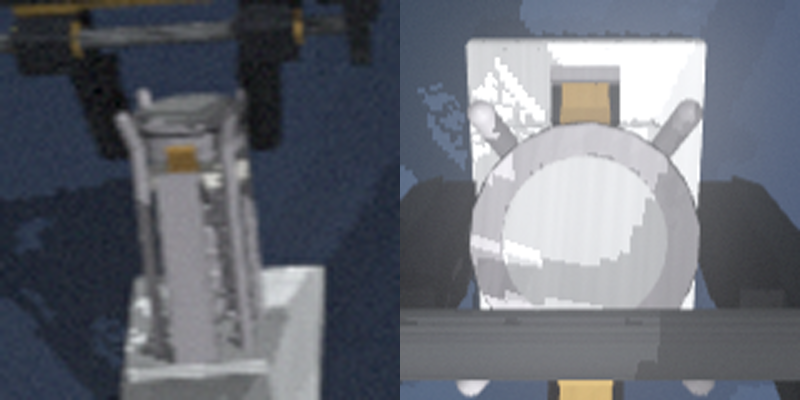

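Picture 9: released by 1 mm a side, the cell has settled square to the cage on both catches. The size of the raised face puts its underside at about 88 mm, as expected. Now grip firmly and push 26 mm down the axis.

Call:
servo_tool:
  targets: [0, 4, 0, 0, 52, 0, 4, 0, 0, 52, 0, 4, 0, 0, 40, 0, 4, 0, 0, 40, 0, 4, 0, 0, 40, 3.5, 2, 0, 0, 40, 7, 0, 0, 0, 40, 10.4, -2, 0, 0, 40, 13.8, -4, 0, 0, 40, 17.3, -6, 0, 0, 40, 19, -7, 0, 0, 40, 20.8, -8, 0, 0, 40, 20.8, -8, 0, 0, 40]
  force: 30

```text
clock: 12.9
tcp_pos: [521.0, -186.2, 95.6]
ee_rot: [[-0.0, -0.988, -0.152], [0.0, -0.152, 0.988], [-1.0, 0.0, 0.0]]
wrist_force: [-2.3, -0.2, 2.4]
grip_width: 0.558
```

Call:
servo_tool:
  targets: [1, -0.6, 0, 0, 40, 2, -1.2, 0, 0, 40, 2, -1.2, 0, 0, 40, 2, -1.2, 0, 0, 40]

```text
clock: 13.3
tcp_pos: [522.0, -186.0, 93.8]
ee_rot: [[-0.001, -0.988, -0.152], [0.0, -0.152, 0.988], [-1.0, 0.001, 0.0]]
wrist_force: [-2.5, -0.5, 1.8]
grip_width: 0.558
```

Call:
servo_tool:
  targets: [0, 0, 0, 0, 58, 0, 0, 0, 0, 58, 0, 0, 0, 0, 58, -17, 10, 0, 0, 58, -52, 30, 0, 0, 58, -86, 50, 0, 0, 58, -86, 50, 0, 0, 58, -86, 50, 0, 0, 58]

```text
clock: 14.1
tcp_pos: [473.7, -193.7, 180.5]
ee_rot: [[0.003, -0.988, -0.151], [-0.0, -0.151, 0.988], [-1.0, -0.003, -0.001]]
wrist_force: [0.1, 0.7, -0.5]
grip_width: 0.653
```

```bash
python3 shot.py in3
```

```text
14.1 [ 473.7 -193.7  180.5] [ 0.1  0.7 -0.5] 57.50308591695217
```

View pics/in3.png

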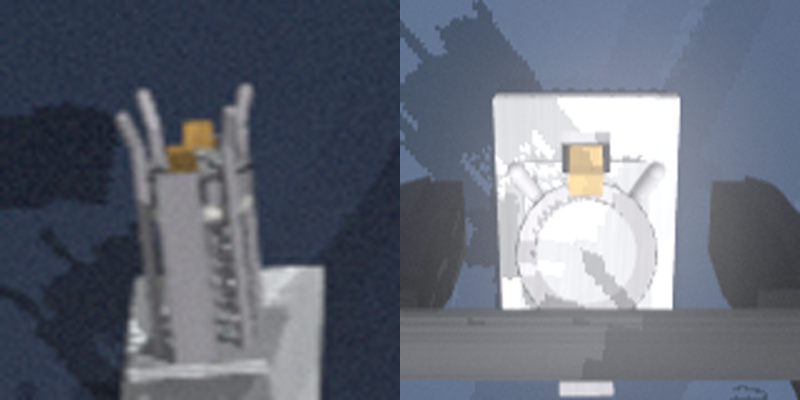

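Picture 10: cell A is in the cage, with the front brass catch (585,180) lying over its rim and the fingers clear. Next, cell B.

Call:
servo_tool:
  targets: [0, -6, 50, 0, 60, 0, -12, 100, 0, 60, 0, -18, 150, 0, 60, 0, -25, 200, 0, 60, 0, -31, 250, 0, 60, 20, -37, 300, 0, 60, 50, -43, 350, 0, 60, 80, -51, 395, 0, 60, 110, -51, 412.5, 0, 60, 120, -51, 412.5, 0, 60, 120, -51, 412.5, 0, 60, 120, -51, 412.5, 0, 60]
  force: 12

```text
clock: 15.45
tcp_pos: [460.8, 220.3, 59.7]
ee_rot: [[-0.001, -0.989, -0.15], [-0.002, -0.15, 0.989], [-1.0, 0.001, -0.002]]
wrist_force: [0.7, -0.6, 0.7]
grip_width: 0.68
```

Call:
servo_tool:
  targets: [22, -1, 1.5, 0, 58, 41.5, -1, 1.5, 0, 58, 41.5, -1, 1.5, 0, 58, 41.5, -1, 1.5, 0, 58, 41.5, -1, 1.5, 0, 40, 41.5, -1, 1.5, 0, 40, 41.5, -1, 1.5, 0, 40, 41.5, -1, 1.5, 0, 40]
  force: 12

```text
clock: 16.25
tcp_pos: [462.4, 223.1, 19.7]
ee_rot: [[0.002, -0.989, -0.151], [0.0, -0.151, 0.989], [-1.0, -0.002, -0.0]]
wrist_force: [0.2, -2.0, 7.6]
grip_width: 0.562
```

Call:
servo_tool:
  targets: [-30, 0, 0, 0, 40, -80, 0, 0, 0, 40, -130, 5, -40, 0, 40, -170, 9, -85, 0, 40, -170, 13, -135, 0, 40, -170, 17, -185, 0, 40, -170, 21, -235, 0, 40, -170, 25, -285, 0, 40, -170, 29, -335, 0, 40, -170, 34, -380, 0, 40, -160, 36, -413.5, 0, 40, -145, 36, -413.5, 0, 40, -145, 36, -413.5, 0, 40, -145, 36, -413.5, 0, 40]
  force: 12

```text
clock: 17.65
tcp_pos: [488.5, -189.3, 163.7]
ee_rot: [[-0.0, -0.988, -0.153], [0.001, -0.153, 0.988], [-1.0, 0.0, 0.001]]
wrist_force: [0.0, 0.2, -0.8]
grip_width: 0.559
```

Call:
servo_tool:
  targets: [8.7, -5, -1.4, 0, 40, 17.3, -10, -1.4, 0, 40, 26, -15, -1.4, 0, 40, 34.6, -20, -1.4, 0, 40, 38, -22, -1.4, 0, 40, 41.5, -24, -1.4, 0, 40, 45, -26, -1.4, 0, 40, 45, -26, -1.4, 0, 40]
  force: 5

```text
clock: 18.45
tcp_pos: [514.0, -187.8, 118.0]
ee_rot: [[-0.001, -0.988, -0.152], [0.0, -0.152, 0.988], [-1.0, 0.001, 0.001]]
wrist_force: [-2.9, 1.2, 1.0]
grip_width: 0.564
```

Call:
servo_tool:
  targets: [0, 0, 0, 0, 52, 0, 0, 0, 0, 52, 0, 0, 0, 0, 52, 0, 0, 0, 0, 52, 0, 0, 0, 0, 52]
  force: 4

```text
clock: 18.95
tcp_pos: [514.8, -188.2, 118.5]
ee_rot: [[0.001, -0.988, -0.151], [-0.0, -0.151, 0.988], [-1.0, -0.001, -0.0]]
wrist_force: [-0.6, 0.2, -0.2]
grip_width: 0.591
```

```bash
cat > face.py <<'E'
from mag import *
o=readout.get_obs();p=cap('wrist');print(o['tcp_pos'],o['wrist_force'],o['grip_width']*88.1)
q=[541.7,-182.8,np.radians(8.75)]
for k in ('cell_a','thin_cell'):
  for r in nets.cut_out(k,p)[:3]:
    m=r['region'];ys,xs=np.nonzero(m)
    wd=np.percentile([ (xs[ys==y].max()-xs[ys==y].min()+1) for y in np.unique(ys)],97)
    print(k,r['xy'],round(r['confidence'],2),'x',xs.min(),xs.max(),'y',ys.min(),ys.max(),'w',wd)
cv2.imwrite('pics/face_last.png',p['pixels'])
# predicted body-top circle widths / top rows (robot-side rim) by height of body top
for h in (80,90,100,104,108):
  a=np.linspace(0,6.28,60);u=np.array([proj(p,w(q,cage((25*np.cos(b),25*np.sin(b),h)))) for b in a]);print(h,'x',u[:,0].min().round(1),u[:,0].max().round(1),'top',u[:,1].min().round(1),'w',np.ptp(u[:,0]).round(1))
E
python3 face.py
```

```text
[ 514.79 -188.16  118.52] [-0.61  0.19 -0.23] 52.030814411244194
cell_a [254.9, 239.5] 0.62 x 211 301 y 195 272 w 90.69
cell_a [250.5, 195.0] 0.53 x 210 302 y 172 322 w 92.28999999999999
thin_cell [434.4, 233.0] 0.67 x 407 458 y 220 251 w 52.0
80 x 215.7 295.9 top 204.1 w 80.1
90 x 213.4 298.4 top 201.3 w 85.0
100 x 210.7 301.2 top 198.1 w 90.5
104 x 209.5 302.4 top 196.7 w 93.0
108 x 208.2 303.8 top 195.2 w 95.5
```

Call:
servo_tool:
  targets: [1, 5, 1, 0, 52, 1, 5, 1, 0, 52, 1, 5, 1, 0, 40, 1, 5, 1, 0, 40, 1, 5, 1, 0, 40, 4.5, 3.1, 1, 0, 40, 8, 1.2, 1, 0, 40, 11.5, -0.6, 1, 0, 40, 15, -2.4, 1, 0, 40, 18.5, -4.2, 1, 0, 40, 20.5, -5.3, 1, 0, 40, 22.5, -6.4, 1, 0, 40, 24.7, -7.5, 1, 0, 40, 24.7, -7.5, 1, 0, 40, 24.7, -7.5, 1, 0, 40]
  force: 35

```text
clock: 20.6
tcp_pos: [522.4, -185.9, 93.8]
ee_rot: [[0.001, -0.988, -0.152], [0.0, -0.152, 0.988], [-1.0, -0.001, -0.0]]
wrist_force: [-0.2, -1.1, 3.8]
grip_width: 0.556
```

```bash
python3 face.py
```

```text
[ 522.38 -185.94   93.8 ] [-0.21 -1.12  3.78] 48.98196551067899
cell_a [253.4, 245.6] 0.91 x 210 298 y 208 272 w 89.0
thin_cell [456.0, 238.2] 0.77 x 424 479 y 223 264 w 52.769999999999996
thin_cell [254.7, 210.8] 0.49 x 192 316 y 170 334 w 125.0
80 x 206.7 301.3 top 206.2 w 94.6
90 x 203.2 304.7 top 203.0 w 101.5
100 x 199.1 308.7 top 199.3 w 109.5
104 x 197.3 310.4 top 197.6 w 113.1
108 x 195.4 312.3 top 195.9 w 116.9
```

Call:
servo_tool:
  targets: [0, 0, 0, 0, 58, 0, 0, 0, 0, 58, 0, 0, 0, 0, 58, -17, 10, 0, 0, 58, -52, 30, 0, 0, 58, -86, 50, 0, 0, 58, -86, 50, 0, 0, 58, -86, 50, 0, 0, 58]

```text
clock: 21.55
tcp_pos: [472.5, -193.6, 180.0]
ee_rot: [[0.001, -0.988, -0.151], [-0.0, -0.151, 0.988], [-1.0, -0.001, -0.0]]
wrist_force: [-0.8, -0.2, 0.3]
grip_width: 0.661
```

```bash
python3 shot.py in4; python3 face.py
```

```text
21.55 [ 472.5 -193.6  180. ] [-0.8 -0.2  0.3] 58.19559173932356
[ 472.5  -193.01  178.58] [ 0.12  0.61 -0.38] 58.03591520243928
cell_a [252.4, 250.8] 0.95 x 226 282 y 226 273 w 57.0
thin_cell [394.0, 231.5] 0.68 x 384 406 y 232 238 w 23.0
80 x 225.1 281.8 top 225.8 w 56.8
90 x 223.9 283.0 top 224.7 w 59.2
100 x 222.5 284.3 top 223.5 w 61.8
104 x 221.9 284.8 top 223.0 w 62.9
108 x 221.3 285.4 top 222.4 w 64.0
```

View pics/in4.png

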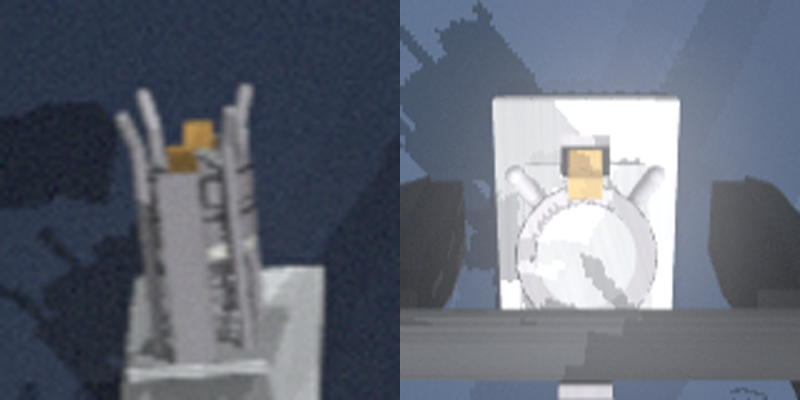

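Picture 11: the second thick cell is caught. Its rim row and width match a body top at 80 mm, and the catch lies over the rim. Next, the thin cell.

Call:
servo_tool:
  targets: [0, -22, 45, 0, 60, 0, -44, 90, 0, 60, 0, -66, 135, 0, 60, 0, -88, 180, 0, 60, 0, -110, 225, 0, 60, 0, -132, 270, 0, 60, 30, -154, 310, 0, 60, 70, -162, 329.5, 0, 60, 110, -162, 329.5, 0, 60, 120, -162, 329.5, 0, 60, 120, -162, 329.5, 0, 60, 120, -162, 329.5, 0, 60, 120, -162, 329.5, 0, 60]
  force: 12

```text
clock: 23.15
tcp_pos: [584.0, 156.3, 61.7]
ee_rot: [[0.003, -0.989, -0.15], [0.001, -0.15, 0.989], [-1.0, -0.003, 0.0]]
wrist_force: [-0.3, -0.4, -0.5]
grip_width: 0.675
```

```bash
python3 - <<'E'
from h import *
o=readout.get_obs();print(o['tcp_pos'],o['ee_rot'].round(3).tolist())
p=cap('wrist')
for k in ('thin_cell','cell_a'):
  for r in nets.cut_out(k,p)[:2]:
    ys,xs=np.nonzero(r['region']);print(k,r['xy'],r['confidence'],xs.min(),xs.max(),ys.min(),ys.max(),onz(p,((xs.min()+xs.max())/2,(ys.min()+ys.max())/2),13))
print(proj(p,np.array([587,157.6,15])))
E
```

```text
[583.99598617 156.30599122  61.71976184] [[0.003, -0.989, -0.15], [0.001, -0.15, 0.989], [-1.0, -0.003, 0.0]]
thin_cell [253.4, 216.7] 0.78 223 288 181 246 [585.11101294 157.64072565  13.        ]
thin_cell [42.7, 127.3] 0.68 0 81 90 163 [544.62187891   5.2599943   13.        ]
[255.06606022 216.89300055]
```

Call:
servo_tool:
  targets: [22, 1, 1, 0, 58, 40, 1, 1, 0, 58, 44, 1, 1, 0, 58, 44, 1, 1, 0, 58, 44, 1, 1, 0, 58, 44, 1, 1, 0, 58, 44, 1, 1, 0, 58]

```text
clock: 24.0
tcp_pos: [581.9, 157.7, 16.5]
ee_rot: [[0.001, -0.988, -0.151], [0.001, -0.151, 0.988], [-1.0, -0.001, 0.0]]
wrist_force: [-0.1, -0.7, -0.4]
grip_width: 0.658
```

Call:
servo_tool:
  targets: [-0.5, 0, 0, 0, 40, -0.5, 0, 0, 0, 40, -0.5, 0, 0, 0, 40, -0.5, 0, 0, 0, 40, -0.5, 0, 0, 0, 40]
  force: 12

```text
clock: 24.5
tcp_pos: [581.7, 157.6, 16.6]
ee_rot: [[0.001, -0.988, -0.152], [0.0, -0.152, 0.988], [-1.0, -0.001, -0.0]]
wrist_force: [-0.9, -0.7, 6.5]
grip_width: 0.556
```

Call:
servo_tool:
  targets: [-20, 0, 0, 0, 40, -50, 0, 0, 0, 40, -50, 0, 0, 0, 40]

```text
clock: 24.8
tcp_pos: [583.4, 158.5, 68.9]
ee_rot: [[0.005, -0.988, -0.151], [0.002, -0.151, 0.988], [-1.0, -0.005, 0.002]]
wrist_force: [1.0, -0.3, -1.0]
grip_width: 0.555
```

```bash
python3 - <<'E'
from h import *
o=readout.get_obs();print(o['tcp_pos'],o['wrist_force'])
p=cap('wrist');cv2.imwrite('pics/thin_up.png',p['pixels'])
for r in nets.cut_out('thin_cell',p)[:2]:
    ys,xs=np.nonzero(r['region']);print(r['xy'],r['confidence'],xs.min(),xs.max(),ys.min(),ys.max())
for dx in (3,5): 
  for dz in (-6,-9,-12):
    a=np.linspace(0,6.28,60);c=o['tcp_pos']-dx*o['ee_rot'][:,1]+[0,0,dz+5]
    u=np.array([proj(p,c+[25*np.cos(b),25*np.sin(b),0]) for b in a]);print(dx,dz,u.min(0),u.max(0))
E
```

```text
[583.3871308  158.50032393  68.89586922] [ 1.00431544 -0.25795503 -1.01360098]
[44.8, 125.1] 0.83 5 85 89 162
[253.7, 245.4] 0.59 213 296 204 272
3 -6 [210.05658659 206.9612305 ] [297.43828724 285.06858859]
3 -9 [210.85891135 205.03168024] [296.65149118 281.95466324]
3 -12 [211.632579  203.1740436] [295.89280506 278.94680528]
5 -6 [210.22069091 210.38655992] [297.28193431 287.91709798]
5 -9 [211.01715373 208.39946533] [296.50080537 284.76467267]
5 -12 [211.78526942 206.48615579] [295.74748519 281.71926395]
```

Call:
servo_tool:
  targets: [-40, 0, 0, 0, 40, -80, 10, -20, 0, 40, -115, 25, -57, 0, 40, -120, 45, -102, 0, 40, -120, 65, -148, 0, 40, -120, 85, -194, 0, 40, -120, 105, -240, 0, 40, -120, 125, -285, 0, 40, -110, 140, -320, 0, 40, -98, 145, -330.5, 0, 40, -98, 145, -330.5, 0, 40, -98, 145, -330.5, 0, 40, -98, 145, -330.5, 0, 40]
  force: 12

```text
clock: 26.2
tcp_pos: [489.3, -188.4, 164.3]
ee_rot: [[0.001, -0.988, -0.156], [0.002, -0.156, 0.988], [-1.0, -0.001, 0.002]]
wrist_force: [0.7, 0.9, -0.8]
grip_width: 0.56
```

Call:
servo_tool:
  targets: [8.7, -4, -2, 0, 40, 17.3, -9, -2, 0, 40, 26, -14, -2, 0, 40, 34.6, -19, -2, 0, 40, 38, -21, -2, 0, 40, 41.5, -23, -2, 0, 40, 44.5, -25, -2, 0, 40, 47.6, -26.5, -2, 0, 40, 47.6, -26.5, -2, 0, 40]
  force: 5

```text
clock: 27.1
tcp_pos: [514.3, -189.1, 116.4]
ee_rot: [[-0.001, -0.988, -0.151], [0.0, -0.151, 0.988], [-1.0, 0.001, 0.0]]
wrist_force: [-2.9, 1.1, 2.1]
grip_width: 0.566
```

```bash
python3 face.py
```

```text
[ 514.31 -189.08  116.44] [-2.95  1.07  2.14] 49.90790407435516
thin_cell [440.7, 235.2] 0.83 x 409 460 y 222 254 w 50.04
thin_cell [254.2, 245.7] 0.81 x 212 297 y 203 273 w 85.0
80 x 216.7 297.6 top 206.2 w 81.0
90 x 214.3 300.3 top 203.4 w 86.0
100 x 211.6 303.3 top 200.3 w 91.7
104 x 210.5 304.6 top 198.9 w 94.1
108 x 209.3 306.0 top 197.5 w 96.8
```

Call:
servo_tool:
  targets: [0, 0, 0, 0, 51.5, 0, 0, 0, 0, 51.5, 0, 0, 1, 0, 51.5, 0, 0, 1.8, 0, 51.5, 0, 0, 1.8, 0, 51.5, 0, 0, 1.8, 0, 51.5]
  force: 4

```text
clock: 27.85
tcp_pos: [514.7, -187.3, 116.7]
ee_rot: [[0.001, -0.988, -0.152], [-0.0, -0.152, 0.988], [-1.0, -0.001, -0.0]]
wrist_force: [-0.2, -1.3, 0.5]
grip_width: 0.584
```

```bash
python3 face.py; python3 shot.py in5
```

```text
[ 514.72 -187.3   116.65] [-0.15 -1.31  0.48] 51.45139981358005
thin_cell [250.6, 241.1] 0.91 x 210 296 y 200 272 w 87.0
thin_cell [439.3, 231.8] 0.81 x 407 459 y 221 252 w 52.0
80 x 213.9 294.9 top 205.1 w 81.0
90 x 211.4 297.4 top 202.2 w 86.0
100 x 208.5 300.2 top 199.1 w 91.6
104 x 207.3 301.4 top 197.7 w 94.1
108 x 206.0 302.7 top 196.2 w 96.7
28.0 [ 514.5 -187.3  116.6] [-0.2 -0.3  0.6] 52.12462793144743
```

View pics/in5.png

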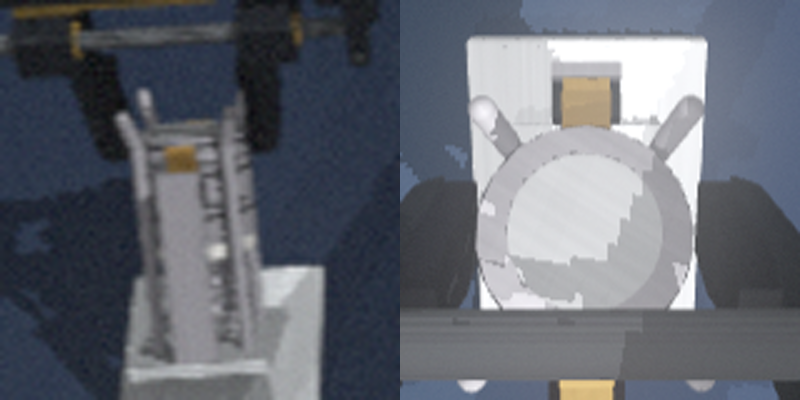

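Picture 12: the thin cell sits square and centred on the catches, raised face up. Grip and push.

Call:
servo_tool:
  targets: [1, 1.5, 0, 0, 52, 1, 1.5, 0, 0, 52, 1, 1.5, 0, 0, 40, 1, 1.5, 0, 0, 40, 1, 1.5, 0, 0, 40, 4.5, -0.5, 0, 0, 40, 8, -2.5, 0, 0, 40, 11.5, -4.5, 0, 0, 40, 14, -6, 0, 0, 40, 16, -7.2, 0, 0, 40, 18.3, -8.5, 0, 0, 40, 18.3, -8.5, 0, 0, 40, 18.3, -8.5, 0, 0, 40]
  force: 35

```text
clock: 29.45
tcp_pos: [522.9, -186.0, 98.2]
ee_rot: [[0.0, -0.988, -0.152], [0.0, -0.152, 0.988], [-1.0, -0.0, 0.0]]
wrist_force: [-0.1, -0.6, 3.2]
grip_width: 0.554
```

```bash
python3 face.py
```

```text
[ 522.9  -186.04   98.21] [-0.13 -0.6   3.18] 48.77850743907048
thin_cell [251.8, 245.5] 0.96 x 212 297 y 205 273 w 86.0
thin_cell [452.7, 237.2] 0.88 x 419 475 y 221 262 w 56.0
80 x 208.3 300.4 top 202.6 w 92.0
90 x 205.1 303.6 top 199.2 w 98.5
100 x 201.3 307.3 top 195.3 w 106.0
104 x 199.6 309.0 top 193.6 w 109.3
108 x 197.8 310.7 top 191.8 w 112.9
```

Call:
servo_tool:
  targets: [0, 0, 0, 0, 58, 0, 0, 0, 0, 58, 0, 0, 0, 0, 58, -17, 10, 0, 0, 58, -52, 30, 0, 0, 58, -80, 46, 0, 0, 58, -80, 46, 0, 0, 58, -80, 46, 0, 0, 58]

```text
clock: 30.4
tcp_pos: [477.8, -193.1, 178.5]
ee_rot: [[0.002, -0.988, -0.151], [-0.0, -0.151, 0.988], [-1.0, -0.001, -0.0]]
wrist_force: [-0.2, 0.3, 0.1]
grip_width: 0.657
```

```bash
python3 shot.py in6; python3 face.py; python3 - <<'E'
from mag import *
a=cv2.imread('pics/in4.png');b=cv2.imread('pics/in6.png')
for n,i in (('in4',a),('in6',b)):
    h=cv2.cvtColor(i,cv2.COLOR_BGR2HSV); m=cv2.inRange(h,(10,90,90),(28,255,255)); 
    for nm,sl in (('scene',slice(0,400)),('wrist',slice(400,800))):
        k,l,st,ce=cv2.connectedComponentsWithStats(m[:,sl]); print(n,nm,[st[j].tolist() for j in range(1,k) if st[j,4]>80])
t=cap('top');s=cap('scene')
for k in ('small_cell','flux_jar','spool','thin_cell','cell_a'):
    for c in (t,s): print(k,[(np.round(q['xy'],1),round(q['confidence'],2)) for q in nets.look_for(k,c)[:4]])
E
```

```text
30.4 [ 477.8 -193.1  178.5] [-0.2  0.3  0.1] 57.8386858873566
[ 477.58 -192.53  177.23] [-0.11  0.71 -0.61] 57.69110351293038
thin_cell [255.2, 250.4] 0.93 x 226 282 y 223 272 w 57.0
thin_cell [394.9, 235.8] 0.48 x 381 412 y 229 238 w 31.73
80 x 225.1 282.5 top 221.2 w 57.4
90 x 223.9 283.7 top 219.9 w 59.9
100 x 222.5 285.0 top 218.4 w 62.6
104 x 221.9 285.6 top 217.8 w 63.7
108 x 221.3 286.2 top 217.2 w 64.9
in4 scene [[167, 121, 49, 51, 1401]]
in4 wrist []
in6 scene [[167, 121, 49, 51, 1393]]
in6 wrist []
small_cell [(array([144.1, 226.2]), 0.54), (array([170.5, 245.9]), 0.39)]
small_cell [(array([365.3, 220.7]), 0.69)]
flux_jar [(array([163.5, 240.6]), 0.48)]
flux_jar [(array([342.7, 204.4]), 0.82)]
spool [(array([251.2, 279.4]), 0.81)]
spool [(array([248. , 173.3]), 0.65)]
thin_cell [(array([247.3, 235. ]), 0.92), (array([334.9, 240.6]), 0.68), (array([173.8, 143.8]), 0.66)]
thin_cell [(array([247.1, 215.6]), 0.58), (array([334.6, 314.3]), 0.57), (array([159.1, 166.6]), 0.54)]
cell_a [(array([325.8, 233.3]), 0.49)]
cell_a [(array([160.3, 174.2]), 0.66), (array([159.9, 184.6]), 0.4)]
```

```bash
python3 -c "from bench import ctrl; print(ctrl.hand_in())"
```

```text
the job is handed in; nothing more can be done
None
```

All three 50 mm cells are in the magazine, the two thick ones first and the thin one on top, raised faces up. I handed the job in at about 30.6 s on the robot's clock.

**Method:** The gripper could not tilt to match the cage. I lowered each cell in a light grip onto the catches and opened about 1 mm a side so it settled square to the cage. Then I re-gripped firmly, pushed it down the axis past the catches, released and backed out.

**Last checks:**
- **Top cell:** its outline in the wrist picture is 57 px wide, against 57.4 px predicted for a body top at the catch undersides (80 mm). The height of its upper edge was about 2 px off the prediction.
- **Catches:** in the scene picture the brass patch is the same as after the second cell, so they have snapped back.
- **Tray and spool:** the small cell, flux jar and spool are within about 3 px of where they started, roughly the networks' noise. The iron stand was not checked again, but no move went near it.
- **Robot:** the wrist force is near zero and the gripper is clear of everything.

**What disagreed:**
- **Push force:** the force while holding the second and third cells down was about 3 N along the axis. The spring alone should give roughly 5 to 6 N. The pictures taken after release still show both cells caught.
- **Force at pick-up:** the wrist read 6 to 8 N upward as the fingers closed on each cell in the tray. I put this down to the arm settling onto the cell. It was gone once the cell was lifted.

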